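Make up a letter kit and a seal kit in their bamboo trays

TASK

Make up the two kits. In the tray with two wells goes the letter kit: the white brush rest lying in the long well and the tall square seal standing in the small well; in the tray with three wells goes the seal kit: the steel paperweight (knob up) in the long well, the lidded paste pot in the large square well and the low round seal in the small one. Set everything down upright and flat on the floor of its well, dropping nothing, and leave the teacup and the ink bottle where they stand.

Things in the scene. Friction and masses are not known exactly. Their poses are not given: they have to be found in the camera images.
- letter_tray: Tray of the letter kit: pale bamboo block with TWO wells, 122 (x) x 128 (y) x 16 mm high, does not move. Origin: centre of its underside, z up. Both wells are 10 mm deep (floor at z = 6 mm). Long well: centre x = -29, y = 0, opening 48 (x) x 112 (y) mm. Small square well: centre x = +28, y = 0, opening 50 x 50 mm. It may lie on the left or the right, turned up to 17 degrees.
- seal_tray: Tray of the seal kit: pale bamboo block with THREE wells, 138 (x) x 142 (y) x 16 mm high, does not move. Origin: centre of its underside, z up. All wells are 10 mm deep (floor at z = 6 mm). Long well: centre x = -37, y = 0, opening 48 (x) x 122 (y) mm. Large square well: centre x = +28, y = -30, opening 66 x 66 mm. Small square well: centre x = +28, y = +37, opening 52 x 52 mm.
- brush_rest: White porcelain brush rest shaped like a row of five peaks, 26 (x) x 90 (y) mm foot, loose, 110 g. Origin: centre of its underside, z up, the row runs along y. The foot is 14 mm high; the peaks above it are 22 mm thick in x with flat faces; the middle peak (22 mm wide in y, at the origin) is 48 mm high, the next ones (y = +-26 mm) 36 mm.
- tall_seal: Tall grey soapstone seal, a square upright block 28 x 28 x 80 mm (top 14 mm narrows to 24 x 24), loose, 160 g. Origin: centre of its underside, z up, x and y square to its faces.
- low_seal: Low grey soapstone seal, an upright round stub 32 mm in diameter, 42 mm high, loose, 90 g. Origin: centre of its underside, z up.
- paste_pot: Ivory ceramic seal-paste pot with a fixed lid, round, straight sides 46 mm in diameter up to 40 mm, low lid with a small button up to 54 mm, loose, 120 g. Origin: centre of its underside, z up.
- paperweight: Steel paperweight: flat bar 26 (x) x 100 (y) x 12 mm with an upright round knob in the middle, 20 mm in diameter, from 12 up to 44 mm high (straight to 42); loose, 260 g. Origin: centre of the bar's underside, z up, bar along y. Best held by the knob, because the wells leave little room for fingers beside the bar.
- teacup: Bystander, leave alone: white porcelain teacup, open, about 64 mm in diameter, 50 mm high. Origin: centre of its underside.
- ink_bottle: Bystander, leave alone: black ink bottle, 44 mm in diameter, 65 mm high. Origin: centre of its underside.

How it is judged (in metres and radians):
At the end, for the whole second after the job is handed in: Each of the five things rests flat and upright (tilt under 0.1 rad) on the floor of its own well (underside less than 9.5 mm above the tray's underside, i.e. within 3.5 mm of the floor), its centre within 13 mm of the well's centre in the tray's x and y, released and at rest (x of brush_rest in the frame of letter_tray between -0.042 and -0.016 m and y of brush_rest in the frame of letter_tray between -0.013 and 0.013 m and z of each of brush_rest, tall_seal in the frame of letter_tray below 0.0095 m and angle between each of brush_rest, tall_seal, paperweight, paste_pot, low_seal's own z axis and vertical below 0.1 rad and linear speed of each of brush_rest, tall_seal, paperweight, paste_pot, low_seal below 0.02 m/s and angular speed of each of brush_rest, tall_seal, paperweight, paste_pot, low_seal below 0.2 rad/s and x of tall_seal in the frame of letter_tray between 0.015 and 0.041 m and y of tall_seal in the frame of letter_tray between -0.013 and 0.013 m and x of paperweight in the frame of seal_tray between -0.05 and -0.024 m and y of paperweight in the frame of seal_tray between -0.013 and 0.013 m and z of each of paperweight, paste_pot, low_seal in the frame of seal_tray below 0.0095 m and x of paste_pot in the frame of seal_tray between 0.015 and 0.041 m and y of paste_pot in the frame of seal_tray between -0.043 and -0.017 m and x of low_seal in the frame of seal_tray between 0.015 and 0.041 m and y of low_seal in the frame of seal_tray between 0.024 and 0.05 m); the robot touches nothing.
It fails at once if the teacup is shifted more than 30 mm or tipped (distance of teacup from where it was at the start of the episode above 0.03 m or angle between teacup's own z axis and vertical above 0.4 rad).
It fails at once if the ink bottle is shifted more than 30 mm or tipped (distance of ink_bottle from where it was at the start of the episode above 0.03 m or angle between ink_bottle's own z axis and vertical above 0.4 rad).
It fails at once if a thing of the kits is dropped (moves faster than 0.75 m/s with no finger on it, a fall of some 30 mm) ((linear speed of brush_rest above 0.75 m/s and contact force between the fingers and brush_rest below 0.05 N) or (linear speed of tall_seal above 0.75 m/s and contact force between the fingers and tall_seal below 0.05 N) or (linear speed of paperweight above 0.75 m/s and contact force between the fingers and paperweight below 0.05 N) or (linear speed of paste_pot above 0.75 m/s and contact force between the fingers and paste_pot below 0.05 N) or (linear speed of low_seal above 0.75 m/s and contact force between the fingers and low_seal below 0.05 N)).
It also fails if it takes over 102 s, if anything falls off the work surface, if the arm or the gripper's body presses on something with over 40 N, if the wrist force passes 120 N, or if a joint passes its speed limit or range.

ROBOT

A 6-joint arm with a two-finger parallel gripper is mounted at the origin on the work surface. World frame = base frame: x ahead of the robot, y to its left, z up, the work surface at z = 0. Lengths are in mm, angles in rad, forces in N, time in s.
With the tool pointing down it reaches from about 300 to 875 mm from the base axis. Payload 6.4 kg.
Tool frame: the origin (TCP) lies midway between the tips of the shut fingers; the grasp point (between the pads) lies robot.grip_depth behind it (robot.grip_depth is the distance from the TCP to the grasp point, in mm); z points along the fingers, y is the line along which they close (so a half turn about z gives the same grasp; the last joint's range is limited). The gripper opens to 88 mm and grips with 3 to 60 N. Pads are 18 mm wide; open, the fingers measure 123 mm over their backs; the gripper's body (75 mm by 187 mm) begins 45 mm behind the grasp point.
Start: joints at [0.969, 0.181, 1.607, -0, 1.354, -0.206], TCP at [221.679, 530.565, 238.714] pointing down, gripper open.
Joint ranges: [-2.99, 2.99], [-0.89, 2.07], [0.3, 2.58], [-1.14, 4.28], [0, 2.63], [-3.12, 3.12]. Speed limits (rad/s): [2.57, 2.57, 3.01, 3.14, 3.14, 3.14].

INTERFACE

Orientations are given as a rotation vector (axis times angle).
In Python, from rig import robot gives the robot as it stands.
- The arm moves only by the shell command python3 -m creep 'ROWS' [OPENING] [FORCE]. ROWS is JSON, one flat list of numbers, 6 for each row, row after row: the shift along the tool's x, y, z in units of 250 mm (1.0 is 250 mm), then the turn, a rotation vector about the tool's x, y, z in units of 90 degrees (1.0 is 90 degrees). In form: [x, y, z, ax, ay, az, x, y, z, ax, ay, az, ...]. A call has 1 to 20 rows; each row is the pose to reach, as a shift and turn from the pose commanded when the call began, along the tool's axes at that moment; what a row does not reach only later rows make up. A row lasts 1/12 s, in which the tool goes at most 41.7 mm and 7.16 degrees, less where a joint would pass 70% of its speed; a pose out of reach is approached as far as the arm can. A call with a number of a shift or a turn outside -1 to 1 is refused whole. A call with a gripper value outside its range is refused whole. OPENING is the opening, from 0 (shut) to 1 (fully open), set as the call begins (- or left out, the last holds). The fingers move at their own pace and stop on an object; FORCE is the grip in N (left out, the last holds). Time passes only in rows, so rows that repeat a pose let the fingers close. It gives the time, the measured TCP pose, the force, the opening and the grip force at its end, in the units of the state.
- robot.state(): the state, without advancing time (a new reading comes with each control period).
- robot.camera(name): name is "side" or "top" or "wrist"; returns a dict with "img" (420x560x3 uint8, red, green, blue), "camera_matrix" (3x3 intrinsics, pixels), "extrinsics" (4x4, takes a point from world to camera coordinates); the wrist camera has in their place "T_tool_cam" (4x4, takes a point from camera to tool coordinates, whose origin is the TCP and whose axes are the flange's). Camera axes: x right, y down, z forward; pixel columns grow to the right and rows downward; lengths in mm; the calibration is good to about 2 mm. A picture is of the moment at which its call begins: read the wrist's pose just before it. There is no depth.
- robot.close_job(): hands the job in; it is judged then, once.
Trained networks look in a picture, given as the dict that the camera call returned (one of the last four; its "shot" number tells which), for a name from the list of things; names that differ only in an ending like _2 or _b are one class to them, and where a whole thing is asked for, a point or a joint stands for the part that bears it (a point fixed in the world has none). Each returns a list of dicts, best first, with "p" (0 to 1); they miss things now and then, are a little off and sometimes report something else, mostly with a low value. They report only what shows in the picture. A call takes as long as a camera call.
- robot.look_for(picture, name): "bbox" ([left, top, right, bottom] in pixels, round what is visible of it).
The state is a dict: "clock": time; "qpos": joint angles; "qvel": joint speeds; "effort": joint torques, N m; "position": TCP position; "tool_rot": TCP orientation; "wrist_force": force on the tool from outside, world axes, zero at the start; "wrist_torque": the same for the moment, N m; "opening": finger opening in mm; "grasp_force": force on a finger pad.
Only numpy, scipy, OpenCV 4.12 (cv2) and the standard library are available. Lean on these libraries where they do the work, as an engineer would, in place of code of your own. Each camera call takes 0.05 s, during which the arm holds its last target. There are 200 camera calls.

## Working session

There is one attempt and no reset: what is moved stays moved. The work goes in short steps, Python scripts to look and compute and a shell command to move; the robot and the scene stay as the last step left them, time stands still between calls to the robot, and variables do not carry over. Pictures are saved under pics/ and viewed, at most 14 in all, crops included, and the job is handed in when it is done.

```bash
ls; mkdir -p pics; python3 - <<'E'
from rig import robot
import cv2,numpy as np
s=robot.state();print(s['clock'],s['position'],s['tool_rot'],s['opening'],robot.grip_depth)
for n in ['top','side']:
    c=robot.camera(n);cv2.imwrite(f'pics/{n}0.png',c['img'][:,:,::-1])
    print(n,c['camera_matrix'].tolist(),np.round(c['extrinsics'],4).tolist())
    for o in ['letter_tray','seal_tray','brush_rest','tall_seal','low_seal','paste_pot','paperweight','teacup','ink_bottle']:
        print(o,[(np.round(d['bbox']).tolist(),round(d['p'],2)) for d in robot.look_for(c,o)[:3]])
E
```

```text
pics
0.0 [221.37658302 530.09839504 237.80449044] [-6.17576277e-01 -3.07959778e+00  2.52587823e-03] 87.68197509907522 18.700000000000003
top [[400.932588246899, 0.0, 288.5488941071329], [0.0, 400.932588246899, 205.17366790894837], [0.0, 0.0, 1.0]] [[0.0113, -0.9996, -0.0241, 7.8185], [-0.9898, -0.0078, -0.1423, 565.0806], [0.1421, 0.0255, -0.9895, 919.748], [0.0, 0.0, 0.0, 1.0]]
letter_tray [([209.0, 217.0, 264.0, 271.0], 0.7), ([200.0, 169.0, 218.0, 186.0], 0.46)]
seal_tray [([327.0, 216.0, 387.0, 277.0], 0.85), ([374.0, 169.0, 392.0, 188.0], 0.28)]
brush_rest [([128.0, 226.0, 168.0, 238.0], 0.97)]
tall_seal [([376.0, 168.0, 392.0, 185.0], 0.62)]
low_seal [([204.0, 168.0, 219.0, 190.0], 0.45)]
paste_pot [([278.0, 164.0, 295.0, 182.0], 0.57)]
paperweight [([422.0, 222.0, 468.0, 243.0], 0.89)]
teacup [([139.0, 166.0, 169.0, 194.0], 0.93)]
ink_bottle [([427.0, 182.0, 448.0, 198.0], 0.7)]
side [[438.8650622995585, 0.0, 284.1696149273186], [0.0, 438.8650622995585, 204.49299695818004], [0.0, 0.0, 1.0]] [[-0.9984, -0.0559, -0.0034, 563.8254], [-0.038, 0.7211, -0.6918, 51.2627], [0.0411, -0.6906, -0.7221, 1012.6261], [0.0, 0.0, 0.0, 1.0]]
letter_tray [([293.0, 238.0, 352.0, 295.0], 0.69), ([269.0, 111.0, 284.0, 134.0], 0.54)]
seal_tray [([300.0, 154.0, 354.0, 195.0], 0.73)]
brush_rest [([301.0, 340.0, 319.0, 392.0], 0.76)]
tall_seal [([254.0, 130.0, 270.0, 158.0], 0.79)]
low_seal [([235.0, 269.0, 256.0, 296.0], 0.63)]
paste_pot [([238.0, 205.0, 261.0, 233.0], 0.75)]
paperweight [([302.0, 110.0, 324.0, 135.0], 0.56)]
teacup [([227.0, 324.0, 262.0, 364.0], 0.61)]
ink_bottle [([267.0, 107.0, 284.0, 136.0], 0.6)]
```

```bash
python3 - <<'E'
import cv2
a=cv2.imread('pics/top0.png')[150:290,110:480];cv2.imwrite('pics/topc.png',cv2.resize(a,None,fx=2.15,fy=2.15,interpolation=cv2.INTER_CUBIC))
E
```

```text
(no output)
```

View pics/topc.png

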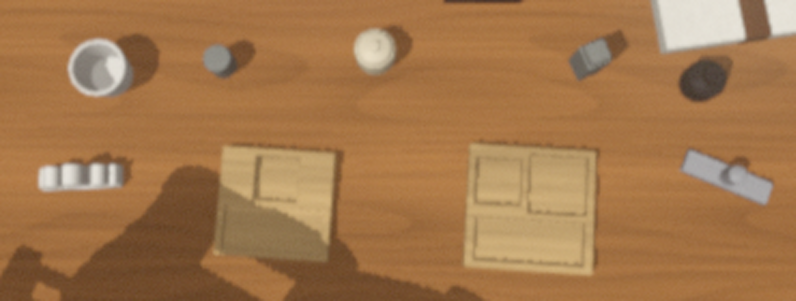

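View pics/side0.png

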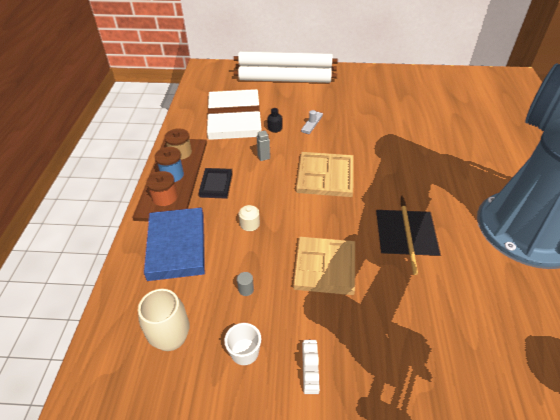

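The top view, a crop at 2.15x offset (110,150), shows the letter tray left at crop (278,203) and the seal tray right at (530,207). Both have their long well on the near side. The brush rest is at (80,178), the teacup (98,68), the low seal (218,60), the pot (375,50), the tall seal (590,58), the bottle (703,80) and the paperweight (728,177), turned about 20°. The side view agrees: trays at (327,265) and (327,174), low seal (245,284), pot (249,218), tall seal (263,146).

```bash
cat > h.py <<'E'
from rig import robot
import numpy as np,cv2,json
from scipy.spatial.transform import Rotation as R
def pose():
    s=robot.state();T=np.eye(4);T[:3,:3]=R.from_rotvec(s['tool_rot']).as_matrix();T[:3,3]=s['position'];return T,s
def shot(n,save=None):
    T,_=pose();c=robot.camera(n)
    c['W']=np.linalg.inv(T@c['T_tool_cam']) if n=='wrist' else c['extrinsics']  # world->cam
    if save: cv2.imwrite(f'pics/{save}.png',c['img'][:,:,::-1])
    return c
def back(c,px,z):
    W=np.linalg.inv(c['W']);d=W[:3,:3]@np.linalg.inv(c['camera_matrix'])@[px[0],px[1],1]
    o=W[:3,3];return (o+d*(z-o[2])/d[2])[:2]
def proj(c,P):
    P=np.atleast_2d(P);q=(c['W'][:3,:3]@P.T+c['W'][:3,3:4]).T@c['camera_matrix'].T;return q[:,:2]/q[:,2:]
def down(yaw): # tool pointing down, closing line (tool y) at world angle yaw
    y=np.array([np.cos(yaw),np.sin(yaw),0]);z=np.array([0,0,-1.]);return np.c_[np.cross(y,z),y,z]
def go(pts,yaw):
    "rows (units) to world TCP points with closing line at yaw (mod pi), from present pose"
    T,s=pose();M=T[:3,:3];best=None
    for k in(0,np.pi):
        v=R.from_matrix(M.T@down(yaw+k)).as_rotvec()
        if best is None or np.linalg.norm(v)<np.linalg.norm(best):best=v
    for p in pts: print(np.round(np.r_[M.T@(np.array(p)-T[:3,3])/250,best/(np.pi/2)],3).tolist())
    print('q6',round(s['qpos'][5],2),'turn',np.round(best,3))
E
python3 - <<'E'
from h import *
c=shot('top')
for n,b,z in [('lt',[209,217,264,271],16),('st',[327,216,387,277],16),('br',[128,226,168,238],25),('ts',[376,168,392,185],40),('ls',[204,168,219,190],21),('pot',[278,164,295,182],27),('pw',[422,222,468,243],10),('cup',[139,166,169,194],25),('ink',[427,182,448,198],30)]:
    print(n,np.round(back(c,[(b[0]+b[2])/2,(b[1]+b[3])/2],z)))
for nm,pts in [('lt',[(224,145),(341,150),(331,262),(214,254)]),('st',[(472,143),(597,149),(593,274),(464,266)])]:
    P=[back(c,(110+x/2.15,150+y/2.15),16) for x,y in pts];print(nm,np.round(P).tolist(),np.mean(P,0))
w=shot('wrist','w0');T,_=pose();print(np.round(w['T_tool_cam'],3),w['camera_matrix'])
go([(470,-270,240)],1.57)
E
```

```text
lt [472. 139.]
st [ 469. -152.]
br [499. 355.]
ts [ 637. -216.]
ls [632. 206.]
pot [647.  20.]
pw [ 505. -366.]
cup [628. 348.]
ink [ 606. -346.]
lt [[537.0, 196.0], [532.0, 62.0], [406.0, 71.0], [413.0, 203.0]] [472.06169335 133.16694894]
st [[541.0, -87.0], [536.0, -227.0], [396.0, -220.0], [404.0, -77.0]] [ 469.2605874  -152.72231927]
[[   0.      -0.949   -0.316   81.72 ]
 [   1.       0.      -0.      -0.835]
 [   0.      -0.316    0.949 -146.034]
 [   0.       0.       0.       1.   ]] [[370.15350379   0.         285.68760493]
 [  0.         370.15350379 200.90019261]
 [  0.           0.           1.        ]]
[-2.151, -2.572, -0.005, 0.0, -0.0, -0.251]
q6 -0.21 turn [ 0.    -0.    -0.395]
```

View pics/w0.png

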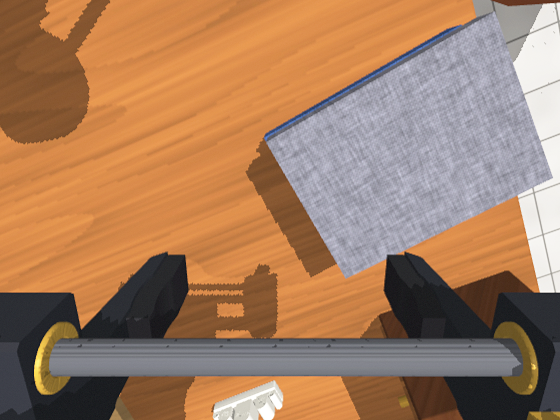

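Wrist view: the grey book is at about (400,130), and the brush rest only just shows at the bottom (248,400). The camera sits on tool +x, looking back toward the TCP. I'll hover over the left half and then the right.

```bash
python3 -c "
from h import *
go([(400,350,270),(540,200,270)],1.5708)"
```

```text
[-0.937, -0.391, -0.125, 0.0, -0.0, -0.252]
[-1.685, -0.729, -0.125, 0.0, -0.0, -0.252]
q6 -0.21 turn [ 0.    -0.    -0.396]
```

```bash
python3 -m creep '[-0.84,-0.365,-0.125,0,0,0,-0.84,-0.365,-0.125,0,0,0,-0.84,-0.365,-0.125,0,0,0,-0.84,-0.365,-0.125,0,0,0,-0.84,-0.365,-0.125,0,0,0,-0.84,-0.365,-0.125,0,0,0]' 1; python3 -m creep '[-0.845,-0.365,0,0,0,-0.252,-0.845,-0.365,0,0,0,-0.252,-0.845,-0.365,0,0,0,-0.252,-0.845,-0.365,0,0,0,-0.252,-0.845,-0.365,0,0,0,-0.252,-0.845,-0.365,0,0,0,-0.252,-0.845,-0.365,0,0,0,-0.252,-0.845,-0.365,0,0,0,-0.252]'; python3 - <<'E'
from h import *
c=shot('wrist','w1')
for o in ['letter_tray','brush_rest','low_seal','paste_pot','teacup']:
    print(o,[(np.round(d['bbox']).tolist(),round(d['p'],2)) for d in robot.look_for(c,o)[:3]])
go([(540,0,270),(540,-220,270)],1.5708)
E
```

```text
clock: 1.6
position: [382.9, 362.7, 270.9]
tool_rot: [0.621, 3.078, 0.0]
wrist_force: [1.1, 1.0, -0.0]
opening: 88.3
grasp_force: 0.0
clock: 2.27
position: [540.8, 198.3, 269.6]
tool_rot: [-0.005, -3.141, -0.0]
wrist_force: [-0.5, -0.1, 0.2]
opening: 88.0
grasp_force: 0.0
letter_tray [([159.0, 23.0, 292.0, 154.0], 0.85)]
brush_rest [([394.0, 100.0, 489.0, 132.0], 0.63)]
low_seal [([278.0, 218.0, 306.0, 259.0], 0.95), ([0.0, 18.0, 35.0, 160.0], 0.15)]
paste_pot [([114.0, 224.0, 161.0, 268.0], 0.73)]
teacup [([377.0, 198.0, 444.0, 260.0], 0.61)]
[-0.001, -0.804, 0.0, 0.0, 0.0, 0.001]
[0.0, -1.684, 0.0, 0.0, 0.0, 0.001]
q6 -1.42 turn [0.    0.    0.002]
```

View pics/w1.png

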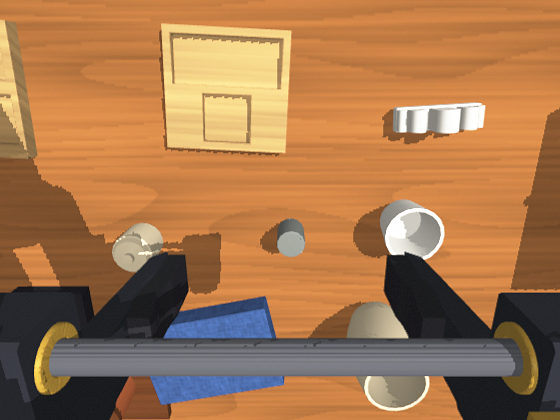

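This view shows the letter tray clearly: top corners about (162,24), (291,31), (285,153), (166,150). The brush rest is at (394–485, 103–132), the low seal top at (291,245), the pot near (137,247) and the teacup at (412,230). Now the right half.

```bash
python3 -m creep '[0,-0.84,0,0,0,0,0,-0.84,0,0,0,0,0,-0.84,0,0,0,0,0,-0.84,0,0,0,0,0,-0.84,0,0,0,0]'; python3 -m creep '[0,-0.84,0,0,0,0,0,-0.84,0,0,0,0,0,-0.84,0,0,0,0,0,-0.84,0,0,0,0,0,-0.84,0,0,0,0,0,-0.84,0,0,0,0,0,-0.84,0,0,0,0]'; python3 - <<'E'
from h import *
c=shot('wrist','w2')
T,_=pose();print(T[:3,3])
np.savez('w2.npz',W=c['W'],K=c['camera_matrix'])
for o in ['seal_tray','tall_seal','paperweight','paste_pot','ink_bottle']:
    print(o,[(np.round(d['bbox']).tolist(),round(d['p'],2)) for d in robot.look_for(c,o)[:3]])
# w1 camera: same orientation, position (540.8,198.3,269.6)
T[:3,3]=[540.8,198.3,269.6];T[:3,:3]=R.from_rotvec([-0.005,-3.141,0]).as_matrix()
np.savez('w1.npz',W=np.linalg.inv(T@c['T_tool_cam']),K=c['camera_matrix'])
E
```

```text
clock: 2.98
position: [539.5, -9.2, 270.4]
tool_rot: [-0.004, 3.141, -0.0]
wrist_force: [1.5, -0.3, -0.4]
opening: 88.1
grasp_force: 0.0
clock: 3.57
position: [539.8, -219.9, 269.8]
tool_rot: [-0.004, -3.141, -0.0]
wrist_force: [-0.7, 0.3, -0.3]
opening: 88.5
grasp_force: 0.0
[ 539.89298254 -218.28968042  269.79221814]
seal_tray [([283.0, 12.0, 431.0, 158.0], 0.9), ([96.0, 98.0, 194.0, 154.0], 0.7)]
tall_seal [([274.0, 219.0, 304.0, 273.0], 0.97)]
paperweight [([95.0, 98.0, 192.0, 153.0], 0.85)]
paste_pot [([469.0, 220.0, 524.0, 271.0], 0.69)]
ink_bottle [([156.0, 202.0, 198.0, 247.0], 0.92)]
```

View pics/w2.png

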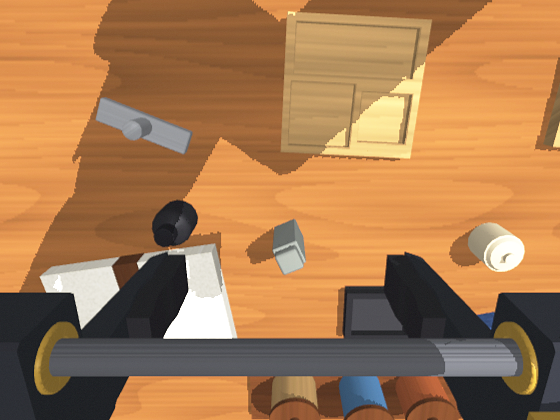

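The right half shows the seal tray with corners (289,12), (431,19), (410,159), (281,153). The paperweight bar corners are (103,97), (192,134), (187,153), (96,117), the tall seal is at (274–304, 219–273) leaning away in perspective, the pot at (497,246) and the bottle at (176,223). I'll zoom in for the orientations.

```bash
python3 - <<'E'
import cv2,numpy as np
a=cv2.imread('pics/w2.png');b=cv2.imread('pics/w1.png')
r=lambda im,x,y,w,h,f:cv2.resize(im[y:y+h,x:x+w],None,fx=f,fy=f,interpolation=cv2.INTER_CUBIC)
o=np.zeros((600,800,3),np.uint8)
o[:300,:390]=r(a,260,205,65,50,6)[:300,:390] if 0 else r(a,260,210,65,50,6)
o[:300,400:800]=r(a,90,90,100,75,4)
o[300:600,:]=0
o[310:590,:800]=r(b,385,95,114,40,7)[:, :800][:280] if 0 else np.pad(r(b,385,95,114,40,7),((0,0),(0,2),(0,0)))
cv2.imwrite('pics/z1.png',o)
E
```

```text
(no output)
```

View pics/z1.png

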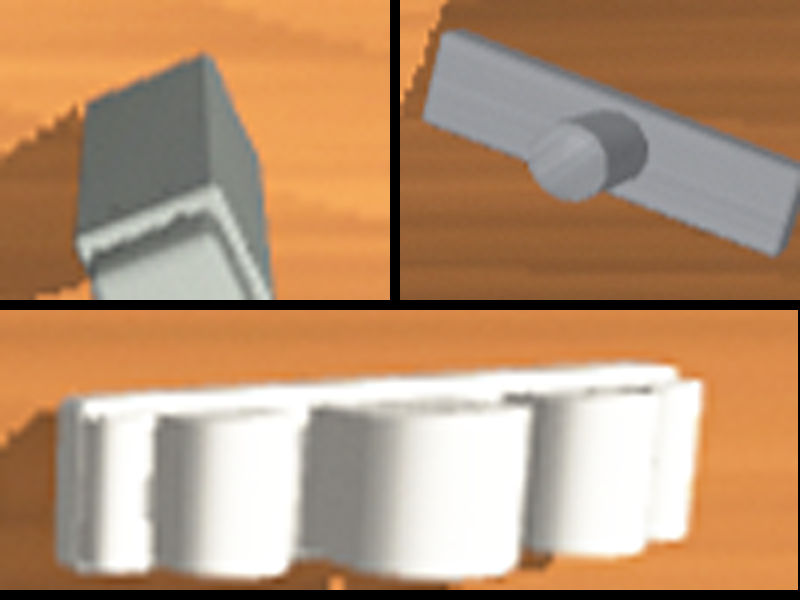

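Zoom: the tall seal's base corners in w2 pixels are (274.7,227.2), (294.2,219.2), (303.3,236.3). The paperweight knob top is at (132,130.5). The brush-rest foot's near edge in w1 runs from (397,108) to (482,103).

```bash
cat > fit.py <<'E'
from h import *
from scipy.optimize import least_squares
def L(f): d=np.load(f);return dict(W=d['W'],camera_matrix=d['K'])
def fit(c,model,px,x0):
    m=np.array(model,float);px=np.array(px,float)
    def res(p):
        s,k=np.sin(p[2]),np.cos(p[2]);P=np.c_[p[0]+k*m[:,0]-s*m[:,1],p[1]+s*m[:,0]+k*m[:,1],m[:,2]]
        return (proj(c,P)-px).ravel()
    r=least_squares(res,x0,x_scale=[10,10,.1]);return r.x,np.sqrt(np.mean(r.fun**2))
def cyl(c,d,h,bb,x0):
    t=np.linspace(0,6.28,60)
    def res(p):
        q=np.r_[proj(c,np.c_[p[0]+d/2*np.cos(t),p[1]+d/2*np.sin(t),0*t]),proj(c,np.c_[p[0]+d/2*np.cos(t),p[1]+d/2*np.sin(t),0*t+h])]
        return np.r_[q.min(0),q.max(0)]-bb
    r=least_squares(res,x0,x_scale=10);return r.x,np.sqrt(np.mean(r.fun**2))
def box(a,b,z): return [(-a/2,-b/2,z),(-a/2,b/2,z),(a/2,b/2,z),(a/2,-b/2,z)]
E
python3 - <<'E'
from fit import *
w1,w2=L('w1.npz'),L('w2.npz')
print('lt',fit(w1,box(122,128,16),[(162,24),(291,31),(285,153),(166,150)],[470,135,0]))
print('st',fit(w2,box(138,142,16),[(289,12),(431,19),(410,159),(281,153)],[470,-150,0]))
print('br',fit(w1,[(-13,-45,14),(-13,45,14)],[(397.1,107.9),(482.1,103.3)],[500,355,0]))
print('pw',fit(w2,box(26,100,12)+[(0,0,44)],[(103.7,98),(190,131),(183.8,153.7),(95.8,119.5),(132,130.5)],[505,-366,-.35]))
print('ts',fit(w2,[(-14,-14,0),(-14,14,0),(14,14,0),(-14,-14,66),(-14,14,66)],[(274.7,227.2),(294.2,219.2),(303.3,236.3),(273,250),(295.8,241.2)],[637,-216,.3]))
print('ls',cyl(w1,32,42,[278,218,306,259],[632,206]))
print('pot',cyl(w2,46,40,[469,220,524,271],[647,20]),cyl(w1,46,40,[114,224,161,268],[647,20]))
print('ink',cyl(w2,44,65,[156,202,198,247],[606,-346]),'cup',cyl(w1,64,50,[377,198,444,260],[628,348]))
E
```

```text
lt (array([ 4.72802630e+02,  1.35731137e+02, -5.13490665e-02]), np.float64(1.0224889936629902))
st (array([ 4.69451584e+02, -1.51559030e+02, -5.10427327e-02]), np.float64(0.8465350894124154))
br (array([4.99788916e+02, 3.60035489e+02, 4.84826756e-02]), np.float64(0.3265317596166587))
pw (array([ 5.06586096e+02, -3.73603913e+02, -3.81467816e-01]), np.float64(1.3314040467979418))
ts (array([ 6.35950797e+02, -2.17107856e+02,  4.21880341e-01]), np.float64(0.8870609632901689))
ls (array([634.94446758, 203.93449471]), np.float64(0.4420983727398804))
pot (array([644.16858344,  24.41650622]), np.float64(1.1715178059163396)) (array([644.52747664,  24.61808055]), np.float64(2.9703336538536855))
ink (array([ 610.40270122, -339.14744855]), np.float64(6.891828367903795)) cup (array([621.26468253, 336.72463725]), np.float64(2.744242726411095))
```

```bash
python3 -c "
from h import *
go([(506.6,-373.6,100),(506.6,-373.6,17)],np.pi/2-.381)"
```

```text
[0.137, -0.627, 0.681, 0.0, 0.0, 0.244]
[0.137, -0.627, 1.013, 0.0, 0.0, 0.244]
q6 -2.16 turn [0.    0.    0.384]
```

```bash
python3 -m creep '[0.137,-0.627,0.5,0,0,0.244,0.137,-0.627,0.5,0,0,0.244,0.137,-0.627,0.5,0,0,0.244,0.137,-0.627,0.5,0,0,0.244,0.137,-0.627,0.6,0,0,0.244,0.137,-0.627,0.6,0,0,0.244,0.137,-0.627,0.681,0,0,0.244,0.137,-0.627,0.681,0,0,0.244]' 0.6 20; python3 - <<'E'
from h import *
c=shot('wrist','w3');d=robot.look_for(c,'paperweight');print(d[:1])
go([(506.6,-373.6,17)],np.pi/2-.381);print(pose()[0][:3,3])
print('knob',proj(c,[(506.6,-373.6,44)]))
E
```

```text
clock: 4.53
position: [504.2, -372.7, 95.8]
tool_rot: [-0.597, -3.079, -0.007]
wrist_force: [-0.7, 0.8, -0.8]
opening: 52.9
grasp_force: 0.0
[{'bbox': [209.5, 190.9, 363.1, 245.1], 'p': 0.91}]
[-0.002, 0.001, 0.331, 0.001, -0.001, -0.001]
q6 -2.01 turn [ 0.001 -0.001 -0.001]
[ 506.1441401  -373.86881157   99.87236933]
knob [[287.07367147 231.78525541]]
```

View pics/w3.png

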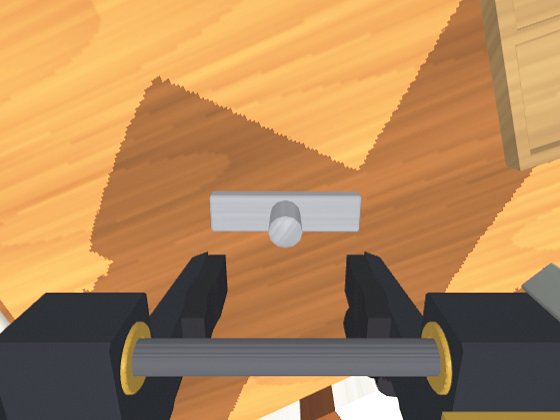

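The knob top is at (286,231), exactly where predicted, and the bar is square to the fingers. Going down to grip.

```bash
python3 -m creep '[0,0,0.15,0,0,0,0,0,0.25,0,0,0,0,0,0.331,0,0,0,0,0,0.331,0,0,0,0,0,0.331,0,0,0]'; python3 -m creep '[0,0,0,0,0,0,0,0,0,0,0,0,0,0,0,0,0,0,0,0,0,0,0,0,0,0,0,0,0,0,0,0,0,0,0,0]' 0 30;  python3 -m creep '[0,0,-0.1,0,0,0,0,0,-0.2,0,0,0,0,0,-0.3,0,0,0,0,0,-0.3,0,0,0]'; python3 -c "
from h import *
go([(432.5,-149.7,92),(432.5,-149.7,25)],np.pi/2-.051)"
```

```text
clock: 5.05
position: [506.6, -374.6, 18.1]
tool_rot: [0.596, 3.084, -0.0]
wrist_force: [0.7, -0.2, 0.7]
opening: 52.8
grasp_force: 0.0
clock: 5.55
position: [506.2, -375.5, 17.9]
tool_rot: [0.598, 3.083, -0.0]
wrist_force: [-0.0, 2.5, 4.4]
opening: 18.8
grasp_force: 30.0
clock: 5.88
position: [507.9, -377.7, 96.9]
tool_rot: [0.597, 3.078, -0.007]
wrist_force: [1.0, -1.4, -2.7]
opening: 19.0
grasp_force: 30.0
[0.621, 0.733, 0.013, -0.003, 0.004, -0.211]
[0.623, 0.734, 0.281, -0.003, 0.004, -0.211]
q6 -2.01 turn [-0.005  0.006 -0.332]
```

```bash
python3 -m creep '[0.2,0.24,0,0,0,-0.07,0.35,0.42,0,0,0,-0.14,0.5,0.6,0,0,0,-0.21,0.622,0.733,0,0,0,-0.211,0.622,0.733,0,0,0,-0.211,0.622,0.733,0,0,0,-0.211,0.622,0.733,0,0,0,-0.211,0.622,0.733,0,0,0,-0.211]'; python3 -c "
from h import *
for i in range(3): go([(432.5,-149.7,24)],np.pi/2-.051); shot('wrist','w4')"
```

```text
clock: 6.55
position: [428.8, -145.3, 90.7]
tool_rot: [-0.078, -3.139, -0.002]
wrist_force: [1.4, -0.7, -2.0]
opening: 19.4
grasp_force: 30.0
[-0.016, -0.017, 0.267, 0.001, -0.001, 0.001]
q6 -2.11 turn [ 0.001 -0.002  0.002]
[-0.011, -0.011, 0.269, -0.0, -0.0, 0.0]
q6 -2.11 turn [-0. -0.  0.]
[-0.009, -0.007, 0.271, -0.0, 0.0, -0.0]
q6 -2.11 turn [-0.001  0.    -0.001]
```

View pics/w4.png

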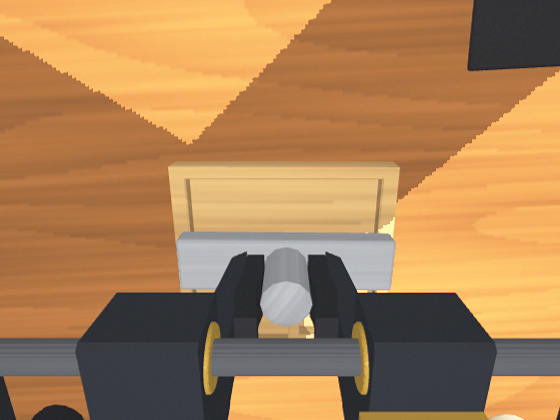

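The bar is at columns 178–395, centred on the tray and its long well (188–382), and parallel to it. Lowering.

```bash
python3 -m creep '[-0.008,-0.006,0.1,0,0,0,-0.008,-0.006,0.18,0,0,0,-0.008,-0.006,0.23,0,0,0,-0.008,-0.006,0.25,0,0,0,-0.008,-0.006,0.26,0,0,0,-0.008,-0.006,0.268,0,0,0,-0.008,-0.006,0.268,0,0,0,-0.008,-0.006,0.268,0,0,0]'; python3 -m creep '[0,0,0,0,0,0,0,0,0,0,0,0,0,0,0,0,0,0,0,0,0,0,0,0]' 0.45; python3 -m creep '[0,0,-0.2,0,0,0,0,0,-0.3,0,0,0,0,0,-0.4,0,0,0,0,0,-0.4,0,0,0]'; python3 - <<'E'
from h import *
c=shot('wrist','w5')
go([(636,-217.1,120)],np.pi/2+.422); go([(636,-217.1,120)],.422)
E
```

```text
clock: 7.37
position: [432.6, -149.4, 25.6]
tool_rot: [0.082, 3.139, -0.001]
wrist_force: [0.6, -0.3, -2.4]
opening: 19.0
grasp_force: 30.0
clock: 7.7
position: [432.5, -149.1, 25.6]
tool_rot: [0.081, 3.139, -0.001]
wrist_force: [0.0, 0.4, 0.1]
opening: 39.7
grasp_force: 0.0
clock: 8.03
position: [435.3, -150.8, 130.3]
tool_rot: [0.081, 3.132, -0.008]
wrist_force: [2.1, -0.1, 1.0]
opening: 39.8
grasp_force: 0.0
[-0.82, -0.226, 0.038, -0.003, 0.003, -0.301]
q6 -2.11 turn [-0.005  0.005 -0.474]
[-0.82, -0.226, 0.038, 0.0, 0.005, 0.699]
q6 -2.11 turn [0.    0.007 1.097]
```

View pics/w5.png

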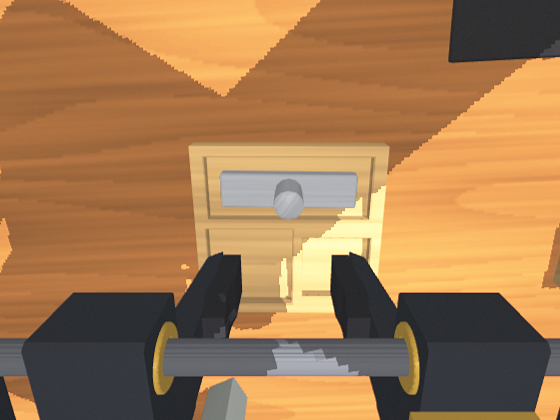

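The paperweight lies flat in the long well (bar 220–356 × 170–208), centred. Next is the pot, with the fingers closing along the tray's x.

```bash
python3 -c "
from h import *
go([(644.3,24.5,130)],-.051)"
```

```text
[-0.804, 0.741, -0.006, 0.001, 0.005, 1.0]
q6 -2.11 turn [0.002 0.007 1.57 ]
```

```bash
python3 -m creep '[-0.11,0.1,0,0,0,0.08,-0.2,0.18,0,0,0,0.16,-0.3,0.28,0,0,0,0.24,-0.4,0.37,0,0,0,0.32,-0.5,0.46,0,0,0,0.4,-0.6,0.55,0,0,0,0.48,-0.7,0.65,0,0,0,0.56,-0.804,0.741,0,0,0,0.64,-0.804,0.741,0,0,0,0.72,-0.804,0.741,0,0,0,0.8,-0.804,0.741,0,0,0,0.88,-0.804,0.741,0,0,0,0.96,-0.804,0.741,0,0,0,1,-0.804,0.741,0,0,0,1]' 0.8 20; python3 - <<'E'
from fit import *
c=shot('wrist','w6');d=robot.look_for(c,'paste_pot');print(d[:2])
print(cyl(c,46,40,d[0]['bbox'],[644,24]),pose()[0][:3,3],robot.state()['qpos'][5])
print(proj(c,[(644.3,24.5,40)]))
go([(644.3,24.5,17)],-.051)
E
```

```text
clock: 9.25
position: [641.3, 26.0, 123.0]
tool_rot: [-2.28, -2.158, 0.003]
wrist_force: [0.3, 0.6, 0.5]
opening: 70.3
grasp_force: 0.0
[{'bbox': [260.3, 164.0, 327.2, 239.2], 'p': 0.87}]
(array([646.52083914,  24.8758435 ]), np.float64(1.8826119006988047)) [641.55771278  25.87418316 123.53767202] -0.09557805127710815
[[290.38097508 210.09599905]]
[-0.005, 0.012, 0.426, -0.001, -0.0, 0.002]
q6 -0.1 turn [-0.002 -0.     0.002]
```

View pics/w6.png

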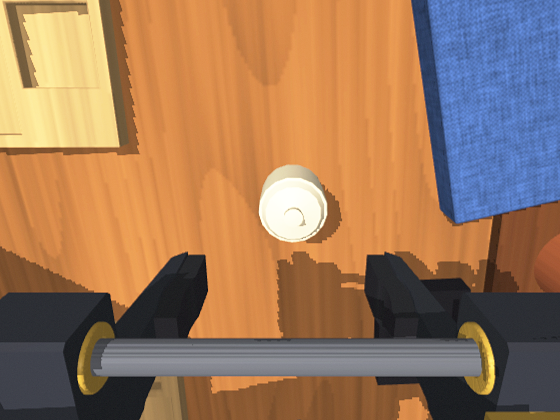

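The pot's lid is at (293,209), about 3 px (some 1.5 mm) further in x than predicted. Adjusting and gripping.

```bash
python3 -m creep '[-0.005,0.017,0.12,0,0,0,-0.005,0.017,0.25,0,0,0,-0.005,0.017,0.36,0,0,0,-0.005,0.017,0.426,0,0,0,-0.005,0.017,0.426,0,0,0,-0.005,0.017,0.426,0,0,0]'; python3 -m creep '[0,0,0,0,0,0,0,0,0,0,0,0,0,0,0,0,0,0,0,0,0,0,0,0,0,0,0,0,0,0]' 0 20;  python3 -m creep '[0,0,-0.1,0,0,0,0,0,-0.2,0,0,0,0,0,-0.32,0,0,0,0,0,-0.32,0,0,0,0,0,-0.32,0,0,0]'; python3 -c "
from h import *
shot('wrist')
go([(495.9,-183,97)],-.051)"
```

```text
clock: 9.85
position: [645.4, 24.4, 17.2]
tool_rot: [-2.275, -2.164, 0.003]
wrist_force: [0.8, 0.9, 0.3]
opening: 70.2
grasp_force: 0.0
clock: 10.27
position: [647.4, 24.2, 19.9]
tool_rot: [2.277, 2.162, 0.002]
wrist_force: [-1.6, -0.7, 4.5]
opening: 45.2
grasp_force: 20.0
clock: 10.68
position: [648.1, 24.1, 101.0]
tool_rot: [2.275, 2.161, 0.005]
wrist_force: [0.1, -1.0, -1.4]
opening: 45.6
grasp_force: 20.0
[-0.859, -0.56, 0.007, 0.001, 0.0, -0.0]
q6 -0.09 turn [ 0.001  0.    -0.001]
```

```bash
python3 -m creep '[-0.14,-0.09,0,0,0,0,-0.28,-0.18,0,0,0,0,-0.42,-0.27,0,0,0,0,-0.56,-0.37,0,0,0,0,-0.7,-0.46,0,0,0,0,-0.859,-0.56,0,0,0,0,-0.859,-0.56,0,0,0,0,-0.859,-0.56,0,0,0,0,-0.859,-0.56,0,0,0,0,-0.859,-0.56,0,0,0,0]'; python3 -c "
from h import *
shot('wrist');shot('wrist','w7')
go([(495.9,-183,26)],-.051)"
```

```text
clock: 11.57
position: [495.8, -181.7, 97.8]
tool_rot: [-2.276, -2.163, -0.0]
wrist_force: [0.3, -0.3, -1.1]
opening: 45.4
grasp_force: 20.0
[-0.007, -0.001, 0.288, -0.0, -0.0, 0.001]
q6 -0.53 turn [-0.    -0.001  0.001]
```

View pics/w7.png

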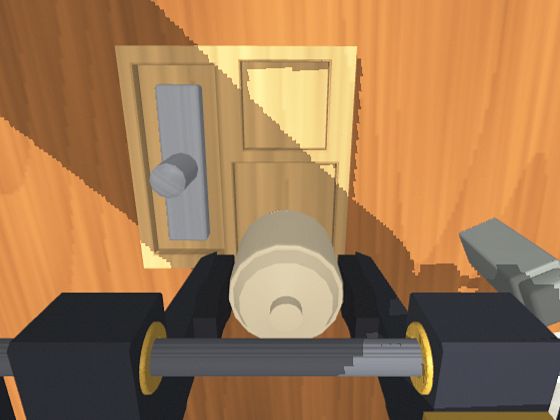

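The pot (columns 230–342) is centred over the large well (233–337). Lowering.

```bash
python3 -m creep '[-0.006,0,0.1,0,0,0,-0.006,0,0.18,0,0,0,-0.006,0,0.23,0,0,0,-0.006,0,0.26,0,0,0,-0.006,0,0.278,0,0,0,-0.006,0,0.286,0,0,0,-0.006,0,0.29,0,0,0,-0.006,0,0.29,0,0,0]'; python3 -c "
from h import *
shot('wrist')
go([(495.9,-183,25)],-.051)"
```

```text
clock: 12.33
position: [496.1, -184.5, 26.5]
tool_rot: [2.277, 2.163, 0.0]
wrist_force: [-0.3, 0.8, -1.9]
opening: 45.1
grasp_force: 20.0
[0.006, -0.001, 0.007, 0.001, 0.0, -0.0]
q6 -0.53 turn [ 0.001  0.001 -0.001]
```

```bash
python3 -m creep '[0.004,0,0.006,0,0,0,0.004,0,0.006,0,0,0]';python3 -m creep '[0,0,0.004,0,0,0,0,0,0.004,0,0,0]'; python3 -m creep '[0,0,0,0,0,0,0,0,0,0,0,0,0,0,0,0,0,0]' 0.68; python3 -m creep '[0,0,-0.15,0,0,0,0,0,-0.3,0,0,0,0,0,-0.4,0,0,0,0,0,-0.4,0,0,0]'; python3 -c "
from h import *
shot('wrist','w8')
go([(634.9,203.9,120)],-.051)"
```

```text
clock: 12.55
position: [496.4, -184.3, 25.9]
tool_rot: [2.276, 2.162, -0.0]
wrist_force: [-2.1, -1.1, 4.9]
opening: 45.4
grasp_force: 20.0
clock: 12.72
position: [496.4, -184.3, 25.8]
tool_rot: [2.276, 2.162, -0.0]
wrist_force: [-5.0, 1.5, 15.5]
opening: 45.1
grasp_force: 20.0
clock: 12.97
position: [495.8, -183.6, 23.9]
tool_rot: [2.278, 2.162, 0.0]
wrist_force: [0.1, 0.7, -0.3]
opening: 59.5
grasp_force: 0.0
clock: 13.3
position: [498.9, -185.4, 129.2]
tool_rot: [2.271, 2.157, 0.004]
wrist_force: [1.0, -1.5, 0.9]
opening: 59.9
grasp_force: 0.0
[1.581, 0.468, 0.024, 0.004, 0.002, -0.0]
q6 -0.53 turn [ 0.006  0.003 -0.001]
```

Contact was made and the pot released on the floor of its well. Next, the low seal.

```bash
python3 -m creep '[0.16,0.05,0,0,0,0,0.32,0.1,0,0,0,0,0.48,0.15,0,0,0,0,0.64,0.2,0,0,0,0,0.8,0.234,0,0,0,0,0.8,0.234,0,0,0,0]' 0.6; python3 -m creep '[0.16,0.05,0,0,0,0,0.32,0.1,0,0,0,0,0.48,0.15,0,0,0,0,0.64,0.2,0,0,0,0,0.781,0.234,0,0,0,0,0.781,0.234,0,0,0,0,0.781,0.234,0,0,0,0]'; python3 - <<'E'
from fit import *
shot('wrist');c=shot('wrist','w9');d=robot.look_for(c,'low_seal');print(d[:2])
print(cyl(c,32,42,d[0]['bbox'],[635,204]),pose()[0][:3,3])
go([(634.9,203.9,17)],-.051)
E
```

```text
clock: 13.85
position: [564.1, 20.0, 121.7]
tool_rot: [-2.27, -2.167, -0.001]
wrist_force: [-1.0, -0.4, 0.5]
opening: 53.2
grasp_force: 0.0
clock: 14.43
position: [631.8, 206.8, 121.1]
tool_rot: [-2.274, -2.166, 0.004]
wrist_force: [-0.2, 0.0, -0.5]
opening: 52.9
grasp_force: 0.0
[{'bbox': [264.0, 176.4, 313.1, 237.1], 'p': 0.68}]
(array([633.28436348, 201.36215546]), np.float64(0.6995182703587269)) [632.00669459 203.87118019 122.10308911]
[0.001, 0.012, 0.42, -0.001, 0.001, -0.001]
q6 0.19 turn [-0.002  0.001 -0.002]
```

View pics/w9.png

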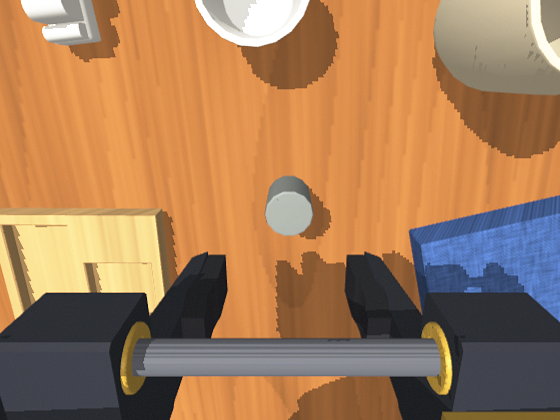

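The low seal's top is at (289,213), centred between the fingers. Grip.

```bash
python3 -m creep '[-0.005,0.008,0.12,0,0,0,-0.005,0.008,0.25,0,0,0,-0.005,0.008,0.36,0,0,0,-0.005,0.008,0.42,0,0,0,-0.005,0.008,0.42,0,0,0,-0.005,0.008,0.42,0,0,0]'; python3 -m creep '[0,0,0,0,0,0,0,0,0,0,0,0,0,0,0,0,0,0,0,0,0,0,0,0,0,0,0,0,0,0]' 0 20;  python3 -m creep '[0,0,-0.1,0,0,0,0,0,-0.2,0,0,0,0,0,-0.32,0,0,0,0,0,-0.32,0,0,0,0,0,-0.32,0,0,0]'; python3 -c "
from h import *
shot('wrist')
go([(499.3,-116,100)],-.051)"
```

```text
clock: 15.08
position: [634.4, 202.8, 18.1]
tool_rot: [-2.279, -2.161, 0.002]
wrist_force: [0.7, -0.8, 0.6]
opening: 52.7
grasp_force: 0.0
clock: 15.5
position: [635.9, 204.1, 20.4]
tool_rot: [2.277, 2.162, 0.003]
wrist_force: [-1.3, -0.6, 6.7]
opening: 31.6
grasp_force: 20.0
clock: 15.92
position: [636.5, 204.3, 101.2]
tool_rot: [2.276, 2.161, 0.006]
wrist_force: [-0.1, -0.1, -1.1]
opening: 31.4
grasp_force: 20.0
[-1.306, -0.476, -0.005, 0.001, -0.0, -0.0]
q6 0.18 turn [ 0.001 -0.    -0.001]
```

```bash
python3 -m creep '[-0.15,-0.05,0,0,0,0,-0.3,-0.11,0,0,0,0,-0.45,-0.16,0,0,0,0,-0.6,-0.22,0,0,0,0,-0.66,-0.24,0,0,0,0,-0.66,-0.24,0,0,0,0]'; python3 -m creep '[-0.15,-0.05,0,0,0,0,-0.3,-0.11,0,0,0,0,-0.45,-0.16,0,0,0,0,-0.6,-0.22,0,0,0,0,-0.646,-0.236,0,0,0,0,-0.646,-0.236,0,0,0,0,-0.646,-0.236,0,0,0,0,-0.646,-0.236,0,0,0,0]'; python3 -c "
from h import *
shot('wrist');shot('wrist','w10')
go([(499.3,-116,26)],-.051)"
```

```text
clock: 16.47
position: [563.5, 39.3, 96.4]
tool_rot: [-2.28, -2.157, 0.006]
wrist_force: [1.1, 0.5, -0.8]
opening: 31.2
grasp_force: 20.0
clock: 17.13
position: [499.3, -114.6, 97.9]
tool_rot: [-2.277, -2.163, -0.0]
wrist_force: [0.5, 0.3, -0.7]
opening: 31.4
grasp_force: 20.0
[-0.006, -0.0, 0.288, -0.0, -0.0, 0.001]
q6 -0.41 turn [-0.    -0.001  0.001]
```

View pics/w10.png

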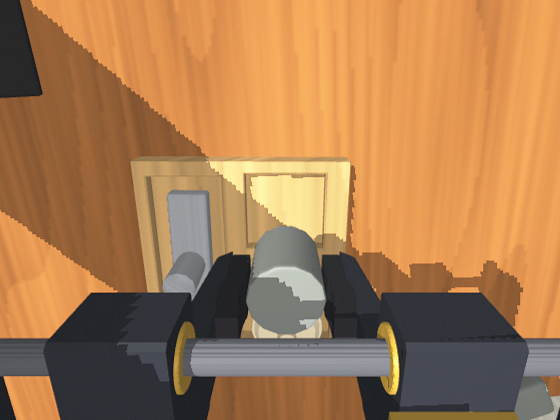

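The low seal (248–326) is centred over the small well (245–327). Lowering.

```bash
python3 -m creep '[-0.006,0,0.1,0,0,0,-0.006,0,0.18,0,0,0,-0.006,0,0.23,0,0,0,-0.006,0,0.26,0,0,0,-0.006,0,0.278,0,0,0,-0.006,0,0.286,0,0,0,-0.006,0,0.29,0,0,0,-0.006,0,0.29,0,0,0]'; python3 -m creep '[0.004,0,0.006,0,0,0,0.004,0,0.006,0,0,0]';python3 -m creep '[0,0,0.003,0,0,0,0,0,0.003,0,0,0]'
```

```text
clock: 17.9
position: [499.6, -117.5, 26.6]
tool_rot: [2.277, 2.163, 0.001]
wrist_force: [-0.6, -0.9, -0.3]
opening: 31.2
grasp_force: 20.0
clock: 18.07
position: [500.0, -117.4, 26.3]
tool_rot: [2.276, 2.162, -0.0]
wrist_force: [-4.7, -1.0, 9.9]
opening: 31.1
grasp_force: 20.0
clock: 18.23
position: [500.0, -117.5, 26.2]
tool_rot: [2.276, 2.162, -0.0]
wrist_force: [-7.6, 0.0, 17.9]
opening: 31.0
grasp_force: 20.0
```

```bash
python3 -m creep '[0,0,-0.002,0,0,0,0,0,-0.004,0,0,0,0,0,-0.004,0,0,0]' 0.56; python3 -m creep '[0,0,-0.15,0,0,0,0,0,-0.3,0,0,0,0,0,-0.4,0,0,0,0,0,-0.4,0,0,0]'; python3 -c "
from h import *
shot('wrist','w11')
go([(499.8,360,120)],.048)"
```

```text
clock: 18.48
position: [499.6, -116.8, 25.3]
tool_rot: [2.277, 2.162, 0.001]
wrist_force: [-0.1, -0.4, 0.3]
opening: 48.9
grasp_force: 0.0
clock: 18.82
position: [502.7, -118.1, 130.4]
tool_rot: [2.271, 2.157, 0.006]
wrist_force: [1.2, -0.0, 0.4]
opening: 49.3
grasp_force: 0.0
[1.907, -0.105, 0.025, 0.004, 0.002, -0.063]
q6 -0.41 turn [ 0.006  0.003 -0.1  ]
```

```bash
python3 -m creep '[0.16,-0.01,0,0,0,0,0.32,-0.02,0,0,0,0,0.48,-0.03,0,0,0,0,0.64,-0.04,0,0,0,0,0.8,-0.05,0,0,0,0,0.95,-0.05,0,0,0,0,0.95,-0.05,0,0,0,0]' 0.6; python3 -m creep '[0.16,-0.01,0,0,0,0,0.32,-0.02,0,0,0,0,0.48,-0.03,0,0,0,0,0.64,-0.04,0,0,0,-0.063,0.8,-0.05,0,0,0,-0.063,0.953,-0.055,0,0,0,-0.063,0.953,-0.055,0,0,0,-0.063,0.953,-0.055,0,0,0,-0.063]'; python3 - <<'E'
from fit import *
shot('wrist');c=shot('wrist','w12');d=robot.look_for(c,'brush_rest');print(d[:1])
k,s=np.cos(.048),np.sin(.048)
pt=lambda a,b,z:(499.8+k*a-s*b,360+s*a+k*b,z)
print(np.round(proj(c,[pt(-11,-11,48),pt(11,-11,48),pt(11,11,48),pt(-11,11,48),pt(-13,-45,14),pt(13,-45,14),pt(-13,45,14),pt(13,45,14)])).tolist())
print(pose()[0][:3,3]);go([(499.8,360,20)],.048)
E
```

```text
clock: 19.45
position: [497.1, 126.9, 123.1]
tool_rot: [-2.27, -2.167, 0.001]
wrist_force: [0.0, 0.3, 0.4]
opening: 52.8
grasp_force: 0.0
clock: 20.12
position: [496.3, 360.9, 122.7]
tool_rot: [-2.164, -2.276, 0.004]
wrist_force: [-1.2, -0.6, -0.6]
opening: 53.3
grasp_force: 0.0
[{'bbox': [270.8, 129.5, 309.7, 253.2], 'p': 0.81}]
[[274.0, 228.0], [308.0, 228.0], [309.0, 195.0], [274.0, 195.0], [273.0, 252.0], [307.0, 252.0], [272.0, 133.0], [310.0, 133.0]]
[497.09464991 358.42380428 123.48313991]
[0.006, 0.012, 0.414, -0.001, 0.001, -0.001]
q6 0.39 turn [-0.002  0.001 -0.002]
```

View pics/w12.png

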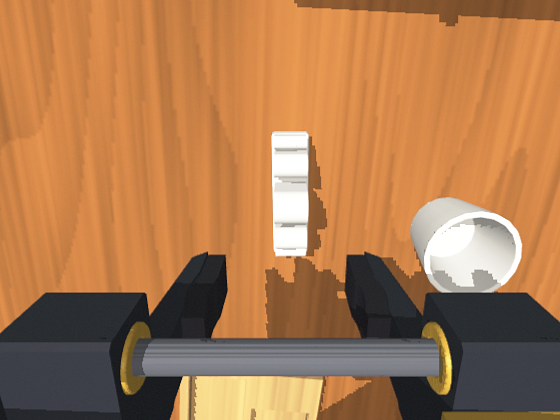

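The brush rest (272–309 × 130–254) matches the model and is square to the fingers. Grip at the middle peak.

```bash
python3 -m creep '[0.004,0.01,0.12,0,0,0,0.004,0.01,0.25,0,0,0,0.004,0.01,0.36,0,0,0,0.004,0.01,0.412,0,0,0,0.004,0.01,0.412,0,0,0,0.004,0.01,0.412,0,0,0]'; python3 -m creep '[0,0,0,0,0,0,0,0,0,0,0,0,0,0,0,0,0,0,0,0,0,0,0,0,0,0,0,0,0,0,0,0,0,0,0,0]' 0 25;  python3 -m creep '[0,0,-0.1,0,0,0,0,0,-0.2,0,0,0,0,0,-0.32,0,0,0,0,0,-0.32,0,0,0,0,0,-0.32,0,0,0]'; python3 -c "
from h import *
shot('wrist')
go([(443.8,137.2,102)],-.051)"
```

```text
clock: 20.77
position: [500.0, 360.1, 21.7]
tool_rot: [-2.17, -2.271, 0.002]
wrist_force: [0.7, 0.1, 0.7]
opening: 52.8
grasp_force: 0.0
clock: 21.27
position: [500.3, 361.4, 22.6]
tool_rot: [2.168, 2.273, 0.002]
wrist_force: [-0.5, 0.4, 5.2]
opening: 21.7
grasp_force: 25.0
clock: 21.68
position: [501.1, 361.8, 103.6]
tool_rot: [2.167, 2.272, 0.006]
wrist_force: [0.1, 0.4, -2.2]
opening: 21.7
grasp_force: 25.0
[-0.884, -0.266, -0.001, 0.0, -0.0, 0.063]
q6 0.39 turn [ 0.    -0.     0.098]
```

```bash
python3 -m creep '[-0.15,-0.04,0,0,0,0.02,-0.3,-0.09,0,0,0,0.04,-0.45,-0.13,0,0,0,0.06,-0.6,-0.18,0,0,0,0.063,-0.75,-0.22,0,0,0,0.063,-0.884,-0.266,0,0,0,0.063,-0.884,-0.266,0,0,0,0.063,-0.884,-0.266,0,0,0,0.063,-0.884,-0.266,0,0,0,0.063]'; python3 -c "
from h import *
shot('wrist');shot('wrist','w13')
go([(443.8,137.2,29)],-.051)"
```

```text
clock: 22.48
position: [443.3, 137.3, 100.7]
tool_rot: [-2.278, -2.161, 0.002]
wrist_force: [-0.2, -0.1, 0.2]
opening: 21.4
grasp_force: 25.0
[-0.004, 0.001, 0.289, -0.001, -0.0, 0.0]
q6 0.1 turn [-0.001 -0.     0.   ]
```

View pics/w13.png

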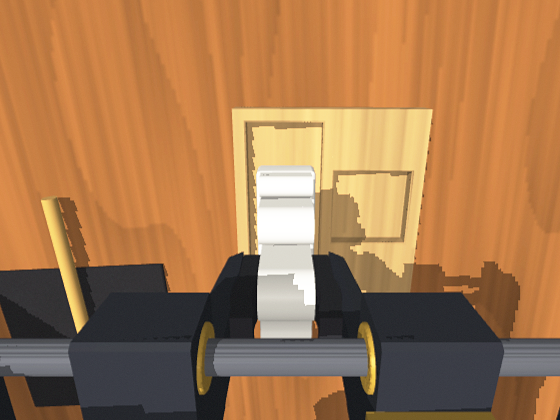

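The brush rest (257–315) is centred on the long well (246–323) and parallel to it. Lowering.

```bash
python3 -m creep '[-0.004,0,0.1,0,0,0,-0.004,0,0.18,0,0,0,-0.004,0,0.23,0,0,0,-0.004,0,0.26,0,0,0,-0.004,0,0.278,0,0,0,-0.004,0,0.286,0,0,0,-0.004,0,0.29,0,0,0,-0.004,0,0.29,0,0,0]'; python3 -m creep '[0,0,0.005,0,0,0,0,0,0.005,0,0,0]';python3 -m creep '[0,0,0.003,0,0,0,0,0,0.003,0,0,0]'
```

```text
clock: 23.25
position: [444.3, 136.5, 29.7]
tool_rot: [2.277, 2.163, 0.001]
wrist_force: [-0.2, -0.6, -0.3]
opening: 21.8
grasp_force: 25.0
clock: 23.42
position: [444.6, 136.3, 28.6]
tool_rot: [2.277, 2.162, 0.002]
wrist_force: [0.6, -0.3, -0.9]
opening: 22.1
grasp_force: 25.0
clock: 23.58
position: [444.6, 136.3, 28.6]
tool_rot: [2.278, 2.163, 0.002]
wrist_force: [-3.8, -0.0, 10.9]
opening: 21.7
grasp_force: 25.0
```

```bash
python3 -m creep '[0,0,-0.001,0,0,0,0,0,-0.002,0,0,0,0,0,-0.002,0,0,0]' 0.45; python3 -m creep '[0,0,-0.15,0,0,0,0,0,-0.3,0,0,0,0,0,-0.45,0,0,0,0,0,-0.5,0,0,0,0,0,-0.5,0,0,0]'; python3 -c "
from h import *
shot('wrist')
go([(636,-217.1,155)],.422)"
```

```text
clock: 23.83
position: [444.0, 136.2, 28.0]
tool_rot: [2.278, 2.163, 0.001]
wrist_force: [1.1, -0.2, 0.2]
opening: 38.5
grasp_force: 0.0
clock: 24.25
position: [446.7, 136.4, 156.8]
tool_rot: [2.274, 2.16, 0.01]
wrist_force: [0.3, 0.4, -0.4]
opening: 39.5
grasp_force: 0.0
[-1.372, 0.836, 0.0, 0.003, 0.0, -0.302]
q6 0.09 turn [ 0.004  0.001 -0.474]
```

```bash
python3 -m creep '[-0.14,0.08,0,0,0,0,-0.28,0.16,0,0,0,0,-0.42,0.25,0,0,0,0,-0.55,0.33,0,0,0,0,-0.686,0.418,0,0,0,0,-0.686,0.418,0,0,0,0,-0.686,0.418,0,0,0,0]' 0.6; python3 -m creep '[-0.14,0.08,0,0,0,-0.07,-0.28,0.16,0,0,0,-0.14,-0.42,0.25,0,0,0,-0.21,-0.55,0.33,0,0,0,-0.28,-0.686,0.418,0,0,0,-0.302,-0.686,0.418,0,0,0,-0.302,-0.686,0.418,0,0,0,-0.302,-0.686,0.418,0,0,0,-0.302]'; python3 - <<'E'
from fit import *
shot('wrist');c=shot('wrist','w14');d=robot.look_for(c,'tall_seal');print(d[:1])
k,s=np.cos(.422),np.sin(.422)
pt=lambda a,b,z:(636+k*a-s*b,-217.1+s*a+k*b,z)
print(np.round(proj(c,[pt(*q) for q in box(24,24,80)+box(28,28,66)+box(28,28,0)])).tolist())
print(pose()[0][:3,3]);go([(636,-217.1,38)],.422)
E
```

```text
clock: 24.88
position: [538.6, -42.0, 150.2]
tool_rot: [-2.28, -2.157, 0.003]
wrist_force: [-0.5, 0.2, 0.3]
opening: 53.1
grasp_force: 0.0
clock: 25.55
position: [633.5, -215.0, 150.8]
tool_rot: [-1.704, -2.635, -0.0]
wrist_force: [-0.4, 1.3, -0.2]
opening: 52.9
grasp_force: 0.0
[{'bbox': [267.3, 166.7, 307.5, 238.3], 'p': 0.67}]
[[269.0, 237.0], [269.0, 201.0], [308.0, 201.0], [307.0, 237.0], [267.0, 231.0], [267.0, 192.0], [310.0, 192.0], [309.0, 231.0], [271.0, 201.0], [271.0, 168.0], [305.0, 169.0], [304.0, 201.0]]
[ 634.17049473 -214.91663566  152.45202006]
[-0.011, 0.003, 0.458, -0.0, -0.001, 0.001]
q6 -0.93 turn [-0.001 -0.001  0.002]
```

View pics/w14.png

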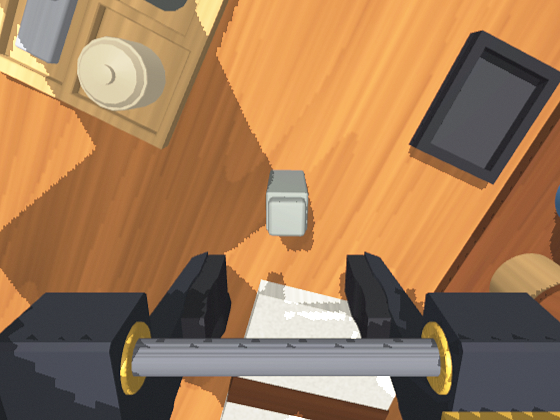

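The tall seal (267–307 × 170–236) fits the model and is square to the fingers. The pot sits fine in its well at upper left.

```bash
python3 -m creep '[-0.01,0,0.12,0,0,0,-0.01,0,0.25,0,0,0,-0.01,0,0.36,0,0,0,-0.01,0,0.42,0,0,0,-0.01,0,0.455,0,0,0,-0.01,0,0.455,0,0,0,-0.01,0,0.455,0,0,0]'; python3 -m creep '[0,0,0,0,0,0,0,0,0,0,0,0,0,0,0,0,0,0,0,0,0,0,0,0,0,0,0,0,0,0,0,0,0,0,0,0]' 0 25;  python3 -m creep '[0,0,-0.1,0,0,0,0,0,-0.2,0,0,0,0,0,-0.35,0,0,0,0,0,-0.4,0,0,0,0,0,-0.4,0,0,0]'; python3 -c "
from h import *
shot('wrist')
go([(500.8,134.3,138)],-.051)"
```

```text
clock: 26.28
position: [636.4, -219.3, 40.0]
tool_rot: [1.705, 2.637, 0.0]
wrist_force: [0.7, -0.2, 0.7]
opening: 53.0
grasp_force: 0.0
clock: 26.78
position: [636.4, -219.8, 40.1]
tool_rot: [1.705, 2.636, 0.0]
wrist_force: [-0.4, 0.2, 5.3]
opening: 27.6
grasp_force: 25.0
clock: 27.2
position: [638.2, -220.8, 143.3]
tool_rot: [1.702, 2.631, 0.001]
wrist_force: [0.9, -0.7, -1.2]
opening: 28.0
grasp_force: 25.0
[1.515, 0.085, 0.005, 0.002, 0.001, 0.301]
q6 -0.93 turn [0.003 0.002 0.474]
```

```bash
python3 -m creep '[0.15,0.008,0,0,0,0,0.3,0.016,0,0,0,0,0.45,0.024,0,0,0,0,0.6,0.032,0,0,0,0,0.76,0.043,0,0,0,0,0.76,0.043,0,0,0,0,0.76,0.043,0,0,0,0]'; python3 -m creep '[0.15,0.008,0,0,0,0.07,0.3,0.016,0,0,0,0.14,0.45,0.024,0,0,0,0.21,0.6,0.032,0,0,0,0.28,0.755,0.042,0,0,0,0.301,0.755,0.042,0,0,0,0.301,0.755,0.042,0,0,0,0.301,0.755,0.042,0,0,0,0.301,0.755,0.042,0,0,0,0.301]'; python3 -c "
from h import *
shot('wrist');shot('wrist','w15')
go([(500.8,134.3,47)],-.051)"
```

```text
clock: 27.83
position: [565.3, -39.3, 136.1]
tool_rot: [-1.699, -2.637, 0.002]
wrist_force: [0.5, -0.5, -2.3]
opening: 27.8
grasp_force: 25.0
clock: 28.58
position: [500.5, 133.2, 138.3]
tool_rot: [-2.278, -2.163, 0.001]
wrist_force: [-0.1, 0.7, -2.1]
opening: 27.9
grasp_force: 25.0
[0.005, 0.001, 0.366, -0.0, 0.0, -0.001]
q6 0.08 turn [-0.     0.    -0.001]
```

View pics/w15.png

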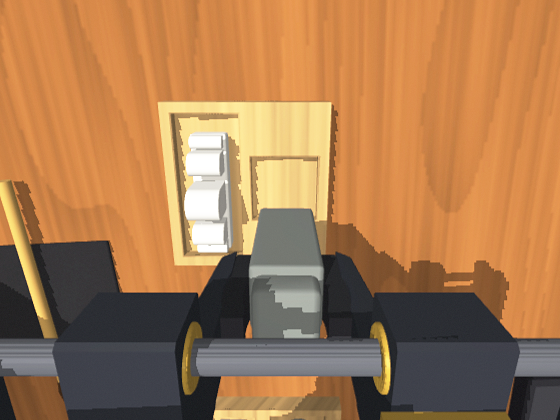

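The brush rest lies flat in its well, and the tall seal (255–317) is centred over the small well (250–319). That is more pictures than the 14 I was allowed (I count 17), so from here I check by numbers only.

```bash
python3 -m creep '[0.004,0,0.1,0,0,0,0.004,0,0.2,0,0,0,0.004,0,0.28,0,0,0,0.004,0,0.33,0,0,0,0.004,0,0.35,0,0,0,0.004,0,0.36,0,0,0,0.004,0,0.366,0,0,0,0.004,0,0.366,0,0,0]'; python3 -m creep '[0,0,0.005,0,0,0,0,0,0.005,0,0,0]';python3 -m creep '[0,0,0.003,0,0,0,0,0,0.003,0,0,0]'
```

```text
clock: 29.35
position: [500.7, 135.4, 48.1]
tool_rot: [2.277, 2.164, 0.001]
wrist_force: [-0.1, -0.1, -0.9]
opening: 27.8
grasp_force: 25.0
clock: 29.52
position: [500.6, 135.7, 47.0]
tool_rot: [2.276, 2.164, 0.002]
wrist_force: [-0.3, -0.4, -1.5]
opening: 27.9
grasp_force: 25.0
clock: 29.68
position: [500.5, 135.8, 46.1]
tool_rot: [2.276, 2.164, 0.002]
wrist_force: [0.2, -0.9, 1.7]
opening: 27.7
grasp_force: 25.0
```

```bash
python3 -m creep '[0,0,0.003,0,0,0,0,0,0.003,0,0,0]'
```

```text
clock: 29.85
position: [500.6, 135.8, 46.1]
tool_rot: [2.276, 2.165, 0.001]
wrist_force: [-3.2, -1.1, 9.7]
opening: 27.7
grasp_force: 25.0
```

```bash
python3 -m creep '[0,0,-0.001,0,0,0,0,0,-0.001,0,0,0,0,0,-0.001,0,0,0]' 0.43; python3 -m creep '[0,0,-0.1,0,0,0,0,0,-0.2,0,0,0,0,0,-0.35,0,0,0,0,0,-0.5,0,0,0,0,0,-0.65,0,0,0,0,0,-0.8,0,0,0,0,0,-0.9,0,0,0,0,0,-0.9,0,0,0]';  python3 -m creep '[-0.25,0,0,0,0,0,-0.5,0,0,0,0,0,-0.5,0,0,0,0,0,-0.5,0,0,0,0,0,-0.5,0,0,0,0,0]'; python3 - <<'E'
from fit import *
shot('wrist');cw=shot('wrist');ct=shot('top')
X=dict(brush_rest=(443.8,137.2,26,90,48),tall_seal=(500.8,134.3,28,28,80),paperweight=(432.5,-149.7,26,100,44),paste_pot=(495.9,-183,46,46,54),low_seal=(499.3,-116,32,32,42))
for n,c in(('w',cw),('t',ct)):
  for o,(x,y,a,b,h) in X.items():
    k,s=np.cos(.051),-np.sin(.051)
    zt=h if o not in('paperweight','brush_rest') else 14
    P=[(x+k*u-s*v,y+s*u+k*v,z+6) for u,v,_ in box(a,b,0) for z in(0,zt)]
    q=proj(c,P)
    d=robot.look_for(c,o)
    print(n,o,np.round(np.r_[q.min(0),q.max(0)]).tolist(),[(np.round(e['bbox']).tolist(),round(e['p'],2)) for e in d[:2]])
for o in('teacup','ink_bottle'): print(o,[(np.round(e['bbox']).tolist(),round(e['p'],2)) for e in robot.look_for(ct,o)[:1]])
E
```

```text
clock: 30.1
position: [500.1, 135.8, 45.1]
tool_rot: [2.276, 2.165, 0.001]
wrist_force: [-0.2, -0.6, -0.5]
opening: 37.8
grasp_force: 0.0
clock: 30.77
position: [502.9, 136.0, 276.7]
tool_rot: [2.271, 2.16, 0.013]
wrist_force: [-0.1, -1.6, 0.7]
opening: 37.9
grasp_force: 0.0
clock: 31.18
position: [493.3, 9.0, 269.2]
tool_rot: [-2.281, -2.159, 0.001]
wrist_force: [0.4, 0.7, -0.3]
opening: 38.0
grasp_force: 0.0
w brush_rest [212.0, -21.0, 245.0, 80.0] [([212.0, 0.0, 250.0, 82.0], 0.77)]
w tall_seal [269.0, 2.0, 305.0, 48.0] [([269.0, 0.0, 306.0, 46.0], 0.79)]
w paperweight [230.0, 246.0, 256.0, 323.0] [([230.0, 247.0, 260.0, 320.0], 0.96)]
w paste_pot [277.0, 287.0, 317.0, 347.0] [([280.0, 288.0, 314.0, 336.0], 0.88)]
w low_seal [283.0, 244.0, 312.0, 286.0] [([284.0, 246.0, 311.0, 287.0], 0.72)]
t brush_rest [218.0, 249.0, 256.0, 262.0] []
t tall_seal [228.0, 223.0, 246.0, 239.0] [([230.0, 229.0, 243.0, 239.0], 0.46)]
t paperweight [335.0, 255.0, 378.0, 269.0] [([337.0, 256.0, 377.0, 268.0], 0.65)]
t paste_pot [359.0, 224.0, 383.0, 246.0] [([362.0, 230.0, 381.0, 243.0], 0.81)]
t low_seal [335.0, 226.0, 350.0, 241.0] [([335.0, 226.0, 351.0, 240.0], 0.68)]
teacup [([140.0, 168.0, 171.0, 191.0], 0.97)]
ink_bottle [([429.0, 182.0, 445.0, 198.0], 0.83)]
```

All five things are where planned, within a pixel or two, and the bystanders have not moved. Handing in.

```bash
python3 -c "
from rig import robot
print(robot.close_job())"
```

```text
the job is handed in; nothing more can be done
None
```

Both kits are made up and the job was handed in at about 31 s with no verdict returned: a final network check put all five things within a few pixels of plan, with cup and bottle unmoved, but I viewed 17 pictures, over the limit of 14.

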